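Latch the film carton into its bench holder

ROBOT

A 6-joint arm with a two-finger parallel gripper is mounted at the origin on a cart in front of the work surface, level with it; the furniture and walls round the work are solid. World frame = base frame: x ahead of the robot, y to its left, z up, the work surface at z = 0. Lengths are in m, angles in rad, forces in N, time in s.
With the tool pointing down it reaches from about 0.35 to 0.85 m from the base axis. Payload 8.1 kg.
Tool frame: the origin (TCP) lies on the centre line of the jaws, within the pads' length; the fingertips stand robot.tips_ahead ahead of it and the grasp point (between the pads) lies 8 mm behind it (robot.tips_ahead is the distance from the TCP to the fingertips, in m); z points along the fingers, y is the direction in which the jaws open and shut (so a half turn about z gives the same grasp; the last joint's range is limited). The gripper opens to 93 mm and grips with 3 to 60 N. Pads are 15 mm wide; open, the fingers measure 128 mm over their backs; the gripper's body (75 mm by 188 mm) begins 65 mm behind the grasp point.
Start: joints at [1.038, 0.13, 1.488, -0, 1.523, -0.085], TCP at [0.26, 0.541, 0.23] pointing down, gripper open.
Joint ranges: [-2.96, 2.96], [-0.89, 2.26], [0.02, 2.5], [-1.34, 4.48], [0, 2.73], [-2.66, 2.66]. Speed limits (rad/s): [2.39, 2.39, 2.79, 3.14, 3.14, 3.14].

INTERFACE

Orientations are given as a rotation vector (axis times angle).
In Python, from plant import monitor, eyes, job, robot gives the robot as it stands.
- The arm moves only by the tool servo_tool, never from a script. Its argument "plan" is a list that holds one entry, the list of rows, each a list of 7 numbers: the closure, from -1 (fully open) to 1 (shut), so that 0 is half open, then the shift along the world's x, y, z in mm, then the turn, a rotation vector about the world's x, y, z in rad. In form: [[[hand, dx, dy, dz, ax, ay, az], ...]]. A call has 1 to 12 rows; each row shifts and turns the commanded pose from where the row before left it; what a row does not reach is not made up. A row lasts 1/10 s, in which the tool goes at most 50 mm and 8.59 degrees, less where a joint would pass 70% of its speed; a pose out of reach is approached as far as the arm can. A call with a gripper value outside its range is refused whole. The fingers move at their own pace and stop on an object; "force" is the grip in N (left out, the last holds). Time passes only in rows, so rows that do not move let the fingers close. It gives the time, the measured TCP pose, the force and the opening at its end, in the units of the state.
- monitor.read_state(): the state, without advancing time (a new reading comes with each control period).
- eyes.read_camera(name): name is "scene" or "top" or "wrist"; returns the picture (400x640x3 uint8, red, green, blue); there is no depth.
- eyes.camera_info(name): a dict with "mtx" (3x3 intrinsics, pixels), "R" (3x3) and "t" (3): a world point X has camera coordinates R X + t. Camera axes: x right, y down, z forward; pixel columns grow to the right and rows downward; lengths in m; the calibration is good to about 2 mm. A picture is of the moment at which its call begins: read the wrist's pose just before it. camera_info takes no time and is no camera call; for the wrist camera it gives the pose at the moment of the call.
- job.close_job(): hands the job in, once; it reports no verdict.
The state is a dict: "t": time; "q": joint angles; "dq": joint speeds; "joint_torque": joint torques, N m; "tool_pos": TCP position; "orientation": TCP orientation; "force": force on the tool from outside, world axes, zero at the start; "wrist_torque": the same for the moment, N m; "opening": finger opening in m.
Only numpy, scipy, OpenCV 4.12 (cv2) and the standard library are available. Lean on these libraries where they do the work, as an engineer would, in place of code of your own. Each camera call takes 0.05 s, during which the arm holds its last target. There are 200 camera calls.

TASK

Put the film carton, the longer of the two loose cartons, into the metal bench holder: slide it in through the open mouth so that the carton itself lifts the hinged catch, and push on until the catch drops behind it. Leave it standing there upright with the catch fully down. Do not touch the catch with the gripper, and leave the other carton and the timer where they are.

Things in the scene. Friction and masses are not known exactly. Their poses are not given: they have to be found in the camera images.
- film_box_center (a point): Centre (half-way up) of the film carton: closed, oblong, 60 mm along its x, 110 mm along its y, 55 mm high, about 0.15 kg, standing on the bench. Longer than the other carton. Grip it from above across its 60 mm, i.e. along its x. Either long face may go in first.
- filter_box_center (a point): Centre of the other carton, a bystander: square, 85 x 85 mm, 45 mm high. Not to be moved.
- timer_center (a point): Centre of a small flat bench timer, 62 x 68 x 18 mm, a bystander. Not to be moved.
- holder_home (a point): Where the carton's centre is when it stands fully home in the holder (fixed, bare sheet metal, base plate darker), 31.5 mm above the bench. Axes of the holder: x = the way in, level, away from the mouth, which faces roughly to the robot; y = left seen from the mouth; z up. The carton goes in broadside: its 60 mm along x, its 110 mm along y. It stands on a 4 mm base plate.
- holder_mouth (a point): Middle of the lane's open mouth, 87 mm before holder_home (holder's axes), on top of the base plate, which reaches 48 mm further out. Here guides 160 mm apart narrow to a lane 124 mm wide whose side walls begin 50 mm before home. Guides and walls are 30 mm high from the bench; the lane is open above, save for the catch and lips.
- holder_back (a point): Middle between the two back stops, on the base plate, 30 mm beyond holder_home (holder's axes). The stops are 30 mm high; the 56 mm between them are open for a finger. Over both back corners, from 6 mm beyond home and more than 38 mm off the middle, hold-down lips lie 75 mm above the bench, so that the carton cannot be lowered in from above.
- catch_tab (a point): Middle of the inner face of the catch's upright tab: bent steel strip, 60 g, over the lane from 40 to 73 mm right (-y) of its middle, hinged further in. At rest the tab hangs 36 to 62 mm above the bench, 42 mm before home; before it a slope rises to the mouth, to 69 mm up, 80 mm before home. A carton slid in less than 8 mm above the plate lifts it with under 2 N.
- catch (a joint): Angle of the catch, rad: 0 = fully down at rest (it cannot go lower), growing as it is lifted; about 0.32 when its tab rides on the carton's top; limit 0.9. It swings freely and falls by its own weight, behind the carton once that is within 12 mm of the back stops.

How it is judged:
On the way:
1. the film carton, upright in the holder's mouth, lifts the catch (value of joint catch above 0.12 rad and contact force between film_box and catch above 0.02 N and x of film_box_center in the frame of holder_home below -0.008 m and angle between film_box_center's own z axis and vertical below 0.25 rad), for 0.05 s.
At the end, for the whole second after the job is handed in: The film carton stands upright (within 0.1 rad) and at rest on the holder's base plate, inside the lane behind the catch (centre at most 16 mm short of and 6 mm beyond holder_home, within 15 mm sideways and 6 mm in height, turned less than 0.26 rad), and the catch is down (joint below 0.06) (value of joint catch below 0.06 rad and x of film_box_center in the frame of holder_home between -0.016 and 0.006 m and y of film_box_center in the frame of holder_home between -0.015 and 0.015 m and z of film_box_center in the frame of holder_home between -0.006 and 0.006 m and angle between the x axis of film_box_center and the x axis of holder_home, either way round below 0.26 rad and angle between film_box_center's own z axis and vertical below 0.1 rad and linear speed of film_box below 0.02 m/s); the robot touches nothing.
It fails at once if the gripper or arm touches the catch with more than 1 N (contact force between catch and the fingers above 1 N or contact force between catch and the arm above 1 N).
It fails at once if the other carton is moved more than 30 mm (distance of filter_box_center from where it was at the start of the episode above 0.03 m).
It fails at once if the timer is moved more than 30 mm (distance of timer_center from where it was at the start of the episode above 0.03 m).
It also fails if it takes over 43 s, if anything falls off the work surface, if the arm or the gripper's body presses on something with over 40 N, if the wrist force passes 120 N, or if a joint passes its speed limit or range.

## Working session

There is one attempt and no reset: what is moved stays moved. The work goes in short steps, Python scripts to look and compute and a tool call to move; the robot and the scene stay as the last step left them, time stands still between calls to the robot, and variables do not carry over. Pictures are saved under pics/ and viewed, about 8 in all and at most 12, crops included, and the job is handed in when it is done.

Besides the shell and the picture viewer there is one more tool, called after "Emit:" by a JSON object that holds its "fn" and its "kwargs", one argument or row to a line. servo_tool: Moves the arm, as the interface text tells. Its arguments: {"type":"object","properties":{"plan":{"type":"array"},"force":{"type":"number"}},"required":["plan"]}

```bash
ls; mkdir -p pics; python3 - <<'E'
from plant import monitor, eyes, job, robot
import cv2,numpy as np
s=monitor.read_state();print({k:np.round(v,3).tolist() for k,v in s.items()}, robot.tips_ahead)
for n in("top","scene"):
    im=eyes.read_camera(n);cv2.imwrite(f"pics/{n}0.png",cv2.cvtColor(im,cv2.COLOR_RGB2BGR))
    c=eyes.camera_info(n);print(n,np.round(c["mtx"],1).tolist(),np.round(c["R"],3).tolist(),np.round(c["t"],3).tolist())
E
```

```text
pics
{'t': 0.0, 'q': [1.038, 0.131, 1.489, 0.0, 1.523, -0.085], 'dq': [-0.0, -0.001, -0.001, 0.001, -0.002, 0.001], 'joint_torque': [-0.001, -55.987, -49.174, 0.077, 0.036, -0.0], 'tool_pos': [0.259, 0.54, 0.229], 'orientation': [-0.698, -3.063, 0.003], 'force': [0.76, 0.718, -0.6], 'wrist_torque': [0.025, -0.025, 0.005], 'opening': 0.093} 0.011
top [[383.1, 0.0, 320.0], [0.0, 383.1, 201.3], [0.0, 0.0, 1.0]] [[0.005, -1.0, 0.002], [-0.994, -0.005, -0.112], [0.112, -0.001, -0.994]] [0.012, 0.535, 0.858]
scene [[500.6, 0.0, 319.7], [0.0, 500.6, 197.0], [0.0, 0.0, 1.0]] [[0.603, -0.798, 0.015], [-0.365, -0.292, -0.884], [0.71, 0.527, -0.467]] [-0.331, 0.255, 0.899]
```

View pics/top0.png

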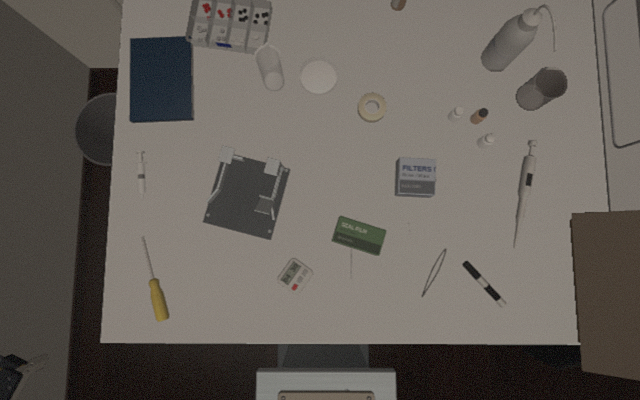

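View pics/scene0.png

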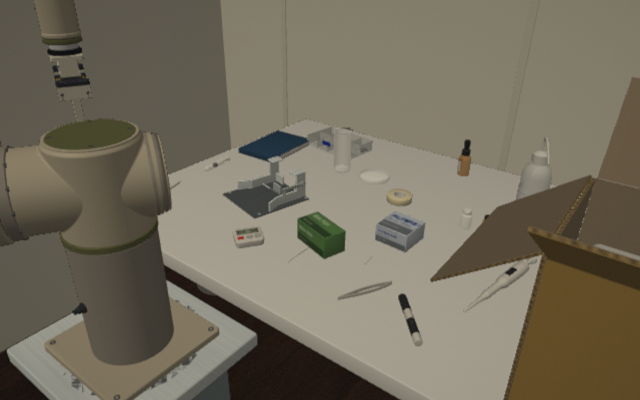

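Top view: the green film carton is at about (358,235), the filter carton at (415,177), the timer at (295,274) and the holder at (245,195), with its mouth towards the robot (down). I'll crop the area to read corners.

```bash
cat > h.py <<'E'
from plant import monitor, eyes, job, robot
import cv2,numpy as np
def px2w(uv,z,c):
    uv=np.atleast_2d(np.float64(uv)); d=np.c_[uv,np.ones(len(uv))]@np.linalg.inv(c["mtx"]).T@c["R"]
    o=-c["R"].T@c["t"]; return o+d*((z-o[2])/d[:,2])[:,None]
def w2px(X,c):
    p=(np.atleast_2d(X)@np.array(c["R"]).T+c["t"])@np.array(c["mtx"]).T; return p[:,:2]/p[:,2:]
E
python3 - <<'E'
from h import *
im=cv2.imread("pics/top0.png");c=eyes.camera_info("top")
cr=im[140:300,190:400];cv2.imwrite("pics/crop0.png",cv2.convertScaleAbs(cv2.resize(cr,None,fx=3.6,fy=3.6,interpolation=cv2.INTER_CUBIC),alpha=1.6))
h=cv2.cvtColor(im,cv2.COLOR_BGR2HSV);m=cv2.inRange(h,(40,60,30),(85,255,255))
ct=max(cv2.findContours(m,0,2)[0],key=cv2.contourArea);r=cv2.minAreaRect(ct);print(r,cv2.boxPoints(r).round(1).tolist())
print(px2w(cv2.boxPoints(r),.055,c).round(4).tolist(), px2w(r[0],.05,c))
E
```

```text
((360.2354431152344, 230.66964721679688), (48.36176300048828, 15.987909317016602), 18.034284591674805) [[334.79998779296875, 230.8000030517578], [339.70001220703125, 215.60000610351562], [385.70001220703125, 230.60000610351562], [380.79998779296875, 245.8000030517578]]
[[0.4665, -0.0188, 0.055], [0.5005, -0.0298, 0.055], [0.4676, -0.1325, 0.055], [0.4338, -0.121, 0.055]] [[ 0.46718358 -0.07615645  0.05      ]]
```

View pics/crop0.png

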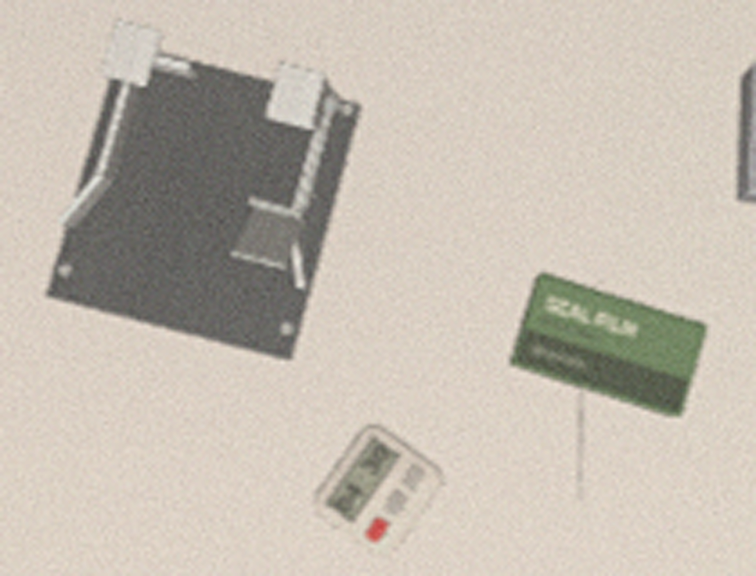

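The crop shows the whole top of the carton, with corners at crop (542,273), (706,323), (680,415) and (512,362). The plate corners are at (48,295), (292,357) and (360,103). The catch is on the right side of the lane at (265,235), and the lips are at (132,50) and (297,97).

```bash
python3 - <<'E'
from h import *
c=eyes.camera_info("top")
f=lambda p:np.array(p)/3.6+[190-.36,140-.36]
B=px2w(f([(542,273),(706,323),(680,415),(512,362)]),.055,c)[:,:2]
P=px2w(f([(48,295),(292,357),(360,103)]),.004,c)[:,:2]
print("box",B.round(4).tolist(),"ctr",B.mean(0),"len",np.linalg.norm(B[1]-B[0]),np.linalg.norm(B[2]-B[3]),np.linalg.norm(B[3]-B[0]),np.linalg.norm(B[2]-B[1]))
v=(B[0]-B[1])+(B[3]-B[2]);print("yaw of y axis-90",np.arctan2(v[1],v[0])-np.pi/2)
print("plate",P.round(4).tolist(),np.linalg.norm(P[1]-P[0]),np.linalg.norm(P[2]-P[1]))
d=P[2]-P[1];e=P[0]-P[1];yw=[np.arctan2(d[1],d[0]),np.arctan2(e[1],e[0])-np.pi/2];print("yaw",yw)
y=np.mean(yw);x=np.array([np.cos(y),np.sin(y)]);mid=(P[0]+P[1])/2
print("home",mid+x*.135,"mouth",mid+x*.048)
# guides/wall tops z .03, lips .075, tab .062 check in holder frame
R=np.array([[x[0],x[1]],[-x[1],x[0]]])
for n,p,z in [("Lguide outer",(65,222),.03),("Lwall start",(105,180),.03),("Rwall start",(300,212),.03),("Rguide end",(302,286),.03),("tab top L",(250,200),.062),("tab R",(300,212),.062),("slope L",(233,254),.069),("slope R",(285,267),.069),("lipL br",(150,85),.075),("lipR bl",(268,118),.075)]:
    print(n,(R@(px2w(f([p]),z,c)[0,:2]-mid-x*.135)).round(4))
E
```

```text
box [[0.5008, -0.0309], [0.4702, -0.1326], [0.4136, -0.1158], [0.4455, -0.0123]] ctr [ 0.45752005 -0.07292576] len 0.10621239534088733 0.10832194480330731 0.058285784421678755 0.05907126309145723
yaw of y axis-90 -0.2956130923582512
plate [[0.4884, 0.2915], [0.4486, 0.1302], [0.6179, 0.088]] 0.1661976068421422 0.17450218803089562
yaw [np.float64(-0.24417544922858553), np.float64(-0.24181370514059042)]
home [0.59954099 0.1783667 ] mouth [0.51509689 0.1992998 ]
Lguide outer [-0.0868  0.0776]
Lwall start [-0.0543  0.0601]
Rwall start [-0.0434 -0.0673]
Rguide end [-0.0892 -0.0808]
tab top L [-0.0466 -0.0399]
tab R [-0.0462 -0.072 ]
slope L [-0.0819 -0.0399]
slope R [-0.0818 -0.0729]
lipL br [0.0062 0.0363]
lipR bl [ 0.0042 -0.0397]
```

Emit:
{"fn": "servo_tool", "kwargs": {
  "plan": [
    [[-1,15,-46,-2,0,0,-0.118],[-1,15,-46,-2,0,0,-0.118],[-1,15,-46,-2,0,0,-0.118],[-1,15,-46,-2,0,0,-0.118],[-1,15,-46,-2,0,0,-0.118],[-1,15,-46,-2,0,0,-0.118],[-1,15,-46,-2,0,0,-0.118],[-1,15,-46,-2,0,0,-0.118],[-1,15,-46,-2,0,0,-0.118],[-1,15,-46,-2,0,0,-0.118],[-1,15,-46,-2,0,0,-0.118],[-1,15,-46,-2,0,0,-0.118]]
  ],
  "force": 25
}}

```text
t: 1.3
tool_pos: [0.4398, -0.0132, 0.2055]
orientation: [2.527, 1.867, 0.0]
force: [0.7, 1.5, 0.9]
opening: 0.093
```

Emit:
{"fn": "servo_tool", "kwargs": {
  "plan": [
    [[-1,21,-51,0,0,0,0],[-1,0,0,0,0,0,0],[-1,0,0,0,0,0,0]]
  ]
}}

```text
t: 1.6
tool_pos: [0.4584, -0.0583, 0.205]
orientation: [-2.523, -1.869, 0.001]
force: [0.7, -0.0, -0.3]
opening: 0.0931
```

```bash
python3 - <<'E'
from h import *
s=monitor.read_state();c=eyes.camera_info("wrist");im=cv2.cvtColor(eyes.read_camera("wrist"),cv2.COLOR_RGB2BGR);cv2.imwrite("pics/w1.png",im)
print(s["t"],s["tool_pos"],s["orientation"],s["q"])
np.savez("w1.npz",**{k:np.array(c[k]) for k in("mtx","R","t")})
h=cv2.cvtColor(im,cv2.COLOR_BGR2HSV);m=cv2.inRange(h,(40,60,20),(85,255,255))
ct=max(cv2.findContours(m,0,2)[0],key=cv2.contourArea);r=cv2.minAreaRect(ct);print(r,cv2.boxPoints(r).round(1).tolist())
E
```

```text
1.6 [ 0.45842734 -0.05826819  0.20496155] [-2.52337783e+00 -1.86883341e+00  1.37210624e-03] [-2.37697864e-01 -2.37539700e-01  1.88795168e+00  3.12405000e-04
  1.49291741e+00  5.81479245e-02]
((326.0, 195.0), (120.0, 68.0), 90.0) [[292.0, 135.0], [360.0, 135.0], [360.0, 255.0], [292.0, 255.0]]
```

View pics/w1.png

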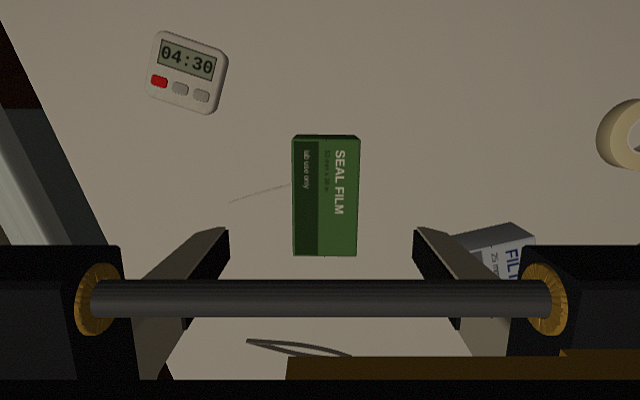

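Wrist view: the carton is squarely aligned with the jaws. Its top face has corners at about (294,139), (358,139), (360,256) and (292,255), and the jaws are at about x=215 and x=430.

```bash
python3 - <<'E'
from h import *
c=dict(np.load("w1.npz"))
B=px2w([(294,139.5),(358,139.5),(360,256),(292,256)],.055,c)[:,:2]
print(B.round(4).tolist(),B.mean(0),[np.linalg.norm(B[i]-B[i-1]).round(4) for i in range(4)])
v=B[0]-B[3]+B[1]-B[2];a=np.arctan2(v[1],v[0])-np.pi/2;print("yaw",a)
y=np.array([-np.sin(a),np.cos(a)]);print("grip",B.mean(0)+.01*y)
o=np.array([-2.52337783e+00,-1.86883341e+00,0]);R=cv2.Rodrigues(o)[0];print("tool y yaw",np.arctan2(R[1,1],R[0,1]), R[:,2])
E
```

```text
[[0.4482, -0.0134], [0.501, -0.0294], [0.474, -0.1344], [0.413, -0.1159]] [ 0.45901412 -0.07325863] [np.float64(0.1084), np.float64(0.0552), np.float64(0.1084), np.float64(0.0638)]
yaw -0.2911885269390013
grip [ 0.46188503 -0.0636796 ]
tool y yaw -0.29586980550311065 [-9.12438490e-04  1.23201300e-03 -9.99998825e-01]
```

Emit:
{"fn": "servo_tool", "kwargs": {
  "plan": [
    [[-1,3,-5,-40,0,0,0],[-1,0,0,-45,0,0,0],[-1,0,0,-45,0,0,0],[-1,0,0,-30,0,0,0],[-1,0,0,-11,0,0,0],[-1,0,0,0,0,0,0],[1,0,0,0,0,0,0],[1,0,0,0,0,0,0],[1,0,0,0,0,0,0],[1,0,0,0,0,0,0],[1,0,0,0,0,0,0],[1,0,0,0,0,0,0]]
  ],
  "force": 25
}}

```text
t: 2.85
tool_pos: [0.4623, -0.0625, 0.0354]
orientation: [2.521, 1.873, 0.001]
force: [-1.5, 0.5, 5.9]
opening: 0.0601
```

Emit:
{"fn": "servo_tool", "kwargs": {
  "plan": [
    [[1,0,0,40,0,0,0],[1,0,0,40,0,0,0],[1,2,35,0,0,0,0.01],[1,2,35,0,0,0,0.01],[1,2,35,0,0,0,0.01],[1,2,35,0,0,0,0.01],[1,2,35,0,0,0,0.01],[1,2,35,0,0,0,0],[1,3,35,0,0,0,0],[1,3,36,0,0,0,0],[1,0,0,0,0,0,0],[1,0,0,0,0,0,0]]
  ]
}}

```text
t: 4.05
tool_pos: [0.4793, 0.219, 0.1141]
orientation: [-2.472, -1.938, 0.002]
force: [0.2, 0.4, -2.2]
opening: 0.0596
```

```bash
python3 - <<'E'
from h import *
s=monitor.read_state();c=eyes.camera_info("wrist");im=cv2.cvtColor(eyes.read_camera("wrist"),cv2.COLOR_RGB2BGR)
print(s["t"],s["tool_pos"],s["orientation"],s["opening"])
np.savez("w2.npz",**{k:np.array(c[k]) for k in("mtx","R","t")})
cv2.imwrite("pics/w2.png",cv2.convertScaleAbs(im,alpha=1.5))
o=s["orientation"]/np.linalg.norm(s["orientation"]);p=np.arctan2(o[1],o[0]);print("yaw",(2*p-np.pi/2+np.pi/2)%np.pi-np.pi/2)
E
```

```text
4.05 [0.47928418 0.21899421 0.11408231] [-2.47237275e+00 -1.93807528e+00  1.99883820e-03] 0.059635355392574835
yaw -0.24111224143368215
```

View pics/w2.png

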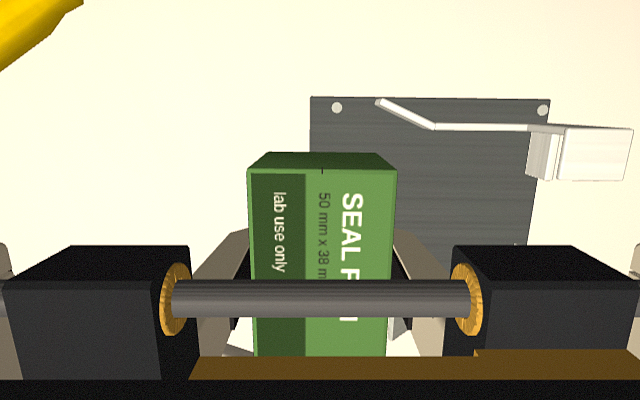

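The wrist view shows the carton held squarely. The holder's left plate edge runs (310,97)–(550,99), and the left guide tip is at (378,100) with the wall starting at (435,128). I'll check the holder's pose and the carton's offset in the grip from this view.

```bash
python3 - <<'E'
from h import *
c=dict(np.load("w2.npz"));a=-.243;x=np.array([np.cos(a),np.sin(a)]);y=np.array([-x[1],x[0]]);H=np.array([.599,.178])
s=monitor.read_state();T=s["tool_pos"]
L=lambda P:np.round([(P[:2]-H)@x,(P[:2]-H)@y],4)
for n,p,z in[("plate NL",(310,97),.004),("plate FL",(550,98),.004),("plate FL low",(536,180),.004),("guide tip",(378,100),.03),("wall start",(436,124),.03),("wall start inner",(436,130),.03),("carton top near-left",(252,173),T[2]+.0196),("carton top far-left",(395,172),T[2]+.0196),("bottom L",(262,153),T[2]-.0354),("bottom R",(380,153),T[2]-.0354)]:
    print(n,L(px2w(p,z,c)[0]))
print("tcp",L(T))
E
```

```text
plate NL [-0.1338  0.085 ]
plate FL [0.0409 0.0848]
plate FL low [0.04   0.0239]
guide tip [-0.0883  0.0825]
wall start [-0.0489  0.0671]
wall start inner [-0.0486  0.0632]
carton top near-left [-0.1526  0.0529]
carton top far-left [-0.0969  0.0535]
bottom L [-0.1577  0.0537]
bottom R [-0.0937  0.0538]
tcp [-0.1258  0.0103]
```

Emit:
{"fn": "servo_tool", "kwargs": {
  "plan": [
    [[1,1,2,-25,0,0,0],[1,0,0,-25,0,0,0],[1,0,0,-15,0,0,0],[1,0,0,-6,0,0,0],[1,0,0,0,0,0,0],[1,0,0,0,0,0,0]]
  ]
}}

```text
t: 4.7
tool_pos: [0.4816, 0.2205, 0.0446]
orientation: [2.474, 1.935, 0.002]
force: [0.5, -0.1, -1.0]
opening: 0.06
```

Emit:
{"fn": "servo_tool", "kwargs": {
  "plan": [
    [[1,0,0,-2,0,0,0],[1,0,0,0,0,0,0],[1,5.8,-1.4,0,0,0,0],[1,5.8,-1.5,0,0,0,0],[1,5.8,-1.4,0,0,0,0],[1,5.8,-1.5,0,0,0,0],[1,5.8,-1.4,0,0,0,0],[1,5.8,-1.5,0,0,0,0],[1,5.8,-1.4,0,0,0,0],[1,5.8,-1.5,0,0,0,0],[1,5.8,-1.4,0,0,0,0],[1,0,0,0,0,0,0]]
  ]
}}

```text
t: 5.9
tool_pos: [0.5342, 0.2074, 0.0419]
orientation: [2.474, 1.935, 0.002]
force: [-0.1, 0.4, -1.5]
opening: 0.0596
```

```bash
python3 - <<'E'
from h import *
a=-.243;x=np.array([np.cos(a),np.sin(a)]);y=np.array([-x[1],x[0]]);H=np.array([.6,.1785])
s=monitor.read_state();d=s["tool_pos"][:2]-H;print(d@x,d@y,s["force"])
im=cv2.cvtColor(eyes.read_camera("scene"),cv2.COLOR_RGB2BGR)[130:240,190:350]
cv2.imwrite("pics/s3.png",cv2.convertScaleAbs(cv2.resize(im,None,fx=5,fy=5,interpolation=cv2.INTER_CUBIC),alpha=1.5))
E
```

```text
-0.07077353556504924 0.012190768914863533 [-0.10897482  0.41500836 -1.53978166]
```

View pics/s3.png

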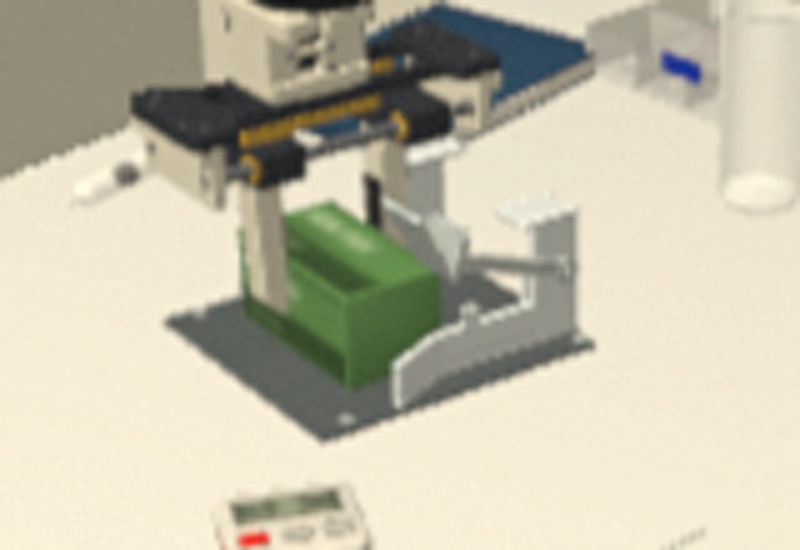

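The scene view shows the carton (345,290) in the mouth with its top edge under the catch slope (440,240). The gripper is clear of the catch, so I'll push on.

Emit:
{"fn": "servo_tool", "kwargs": {
  "plan": [
    [[1,5.8,-1.4,0,0,0,0],[1,5.8,-1.5,0,0,0,0],[1,5.8,-1.4,0,0,0,0],[1,5.8,-1.5,0,0,0,0],[1,5.8,-1.4,0,0,0,0],[1,5.8,-1.5,0,0,0,0],[1,5.8,-1.4,0,0,0,0],[1,5.8,-1.5,0,0,0,0],[1,5.8,-1.4,0,0,0,0],[1,5.8,-1.5,0,0,0,0],[1,0,0,0,0,0,0]]
  ]
}}

```text
t: 7.05
tool_pos: [0.592, 0.1928, 0.0418]
orientation: [2.474, 1.935, 0.001]
force: [-0.1, 0.2, -1.5]
opening: 0.06
```

Emit:
{"fn": "servo_tool", "kwargs": {
  "plan": [
    [[1,4,-1,0,0,0,0],[1,2,-0.5,0,0,0,0],[1,0,0,0,0,0,0],[1,0,0,0,0,0,0]]
  ]
}}

```text
t: 7.45
tool_pos: [0.5969, 0.1916, 0.0416]
orientation: [-2.474, -1.936, 0.0]
force: [-0.3, -0.5, -1.8]
opening: 0.0598
```

```bash
python3 - <<'E'
from h import *
a=-.243;x=np.array([np.cos(a),np.sin(a)]);y=np.array([-x[1],x[0]]);H=np.array([.6,.1785])
s=monitor.read_state();d=s["tool_pos"][:2]-H;print(d@x,d@y,s["tool_pos"][2],s["force"],s["opening"])
im=cv2.cvtColor(eyes.read_camera("scene"),cv2.COLOR_RGB2BGR)[130:240,190:350]
cv2.imwrite("pics/s4.png",cv2.convertScaleAbs(cv2.resize(im,None,fx=5,fy=5,interpolation=cv2.INTER_CUBIC),alpha=1.5))
E
```

```text
-0.006122583781357615 0.012020239925982527 0.0416437723477041 [-0.3279689  -0.54017002 -1.77973966] 0.05981196044693309
```

View pics/s4.png

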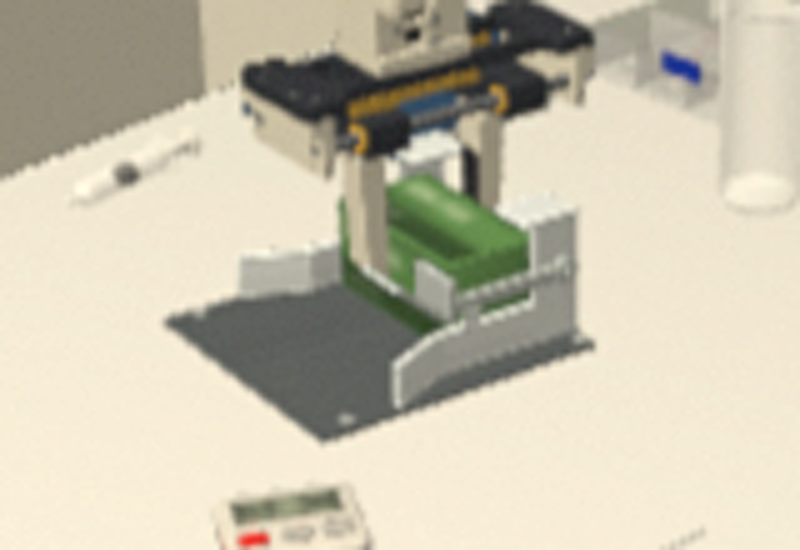

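The catch has dropped behind the carton: its tab is at (437,285) in front of the near face. I'll nudge 2 mm further, set the carton down, release, retreat straight up and look again.

Emit:
{"fn": "servo_tool", "kwargs": {
  "plan": [
    [[1,2,-0.5,0,0,0,0],[1,0,0,-2,0,0,0],[1,0,0,0,0,0,0],[0,0,0,0,0,0,0],[-0.6,0,0,0,0,0,0],[-0.6,0,0,0,0,0,0],[-0.6,0,0,0,0,0,0],[-0.6,0,0,0,0,0,0]]
  ]
}}

```text
t: 8.3
tool_pos: [0.5991, 0.1912, 0.0398]
orientation: [2.474, 1.936, 0.0]
force: [-0.1, 0.4, 0.7]
opening: 0.0739
```

Emit:
{"fn": "servo_tool", "kwargs": {
  "plan": [
    [[-0.6,0,0,10,0,0,0],[-0.6,0,0,20,0,0,0],[-0.6,0,0,40,0,0,0],[-0.6,0,0,40,0,0,0],[-0.6,0,0,40,0,0,0],[-0.6,0,40,10,0,0,0],[-0.6,0,45,0,0,0,0],[-0.6,0,45,0,0,0,0],[-0.6,0,45,0,0,0,0],[-0.6,0,0,0,0,0,0]]
  ]
}}

```text
t: 9.3
tool_pos: [0.5974, 0.3717, 0.1998]
orientation: [-2.468, -1.941, -0.002]
force: [0.1, -0.5, 0.3]
opening: 0.0742
```

```bash
python3 - <<'E'
from h import *
s=monitor.read_state();print(s["t"],s["tool_pos"],s["opening"],s["force"])
out=[]
for n,b in(("scene",(130,240,190,350)),("top",(130,240,180,340))):
    im=cv2.cvtColor(eyes.read_camera(n),cv2.COLOR_RGB2BGR);cv2.imwrite(f"pics/{n}5.png",im)
    out.append(cv2.convertScaleAbs(cv2.resize(im[b[0]:b[1],b[2]:b[3]],None,fx=2.7 if 0 else 2.7,fy=2.7,interpolation=cv2.INTER_CUBIC) if 0 else cv2.resize(im[b[0]:b[1],b[2]:b[3]],(436,300),interpolation=cv2.INTER_CUBIC),alpha=1.5))
cv2.imwrite("pics/f5.png",np.vstack(out))
c=eyes.camera_info("top");h=cv2.cvtColor(im,cv2.COLOR_BGR2HSV);m=cv2.inRange(h,(40,60,20),(85,255,255))
ct=max(cv2.findContours(m,0,2)[0],key=cv2.contourArea);r=cv2.minAreaRect(ct)
a=-.243;x=np.array([np.cos(a),np.sin(a)]);y=np.array([-x[1],x[0]]);H=np.array([.6,.1785])
P=px2w(cv2.boxPoints(r),.059,c)[:,:2]-H;print(np.c_[P@x,P@y].round(4).tolist(),r)
E
```

```text
9.3 [0.59740246 0.37172046 0.19984459] 0.07422945657268844 [ 0.05522355 -0.53143836  0.25699521]
[[-0.0133, 0.0527], [0.0257, 0.0525], [0.0215, -0.0556], [-0.0174, -0.0548]] ((248.67599487304688, 169.46800231933594), (47.400001525878906, 17.079999923706055), 16.260204315185547)
```

View pics/f5.png

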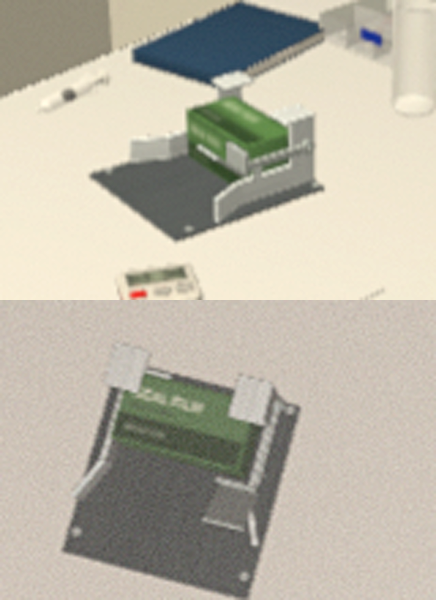

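The carton is home with the catch behind it. In the top crop its near edge runs (113,443)–(243,478), and the catch is at (217,480)–(205,520). As a last numeric check I'll compare the catch area with the first picture and compute the carton's near edge.

```bash
python3 - <<'E'
from h import *
c=eyes.camera_info("top");a=-.243;x=np.array([np.cos(a),np.sin(a)]);y=np.array([-x[1],x[0]]);H=np.array([.6,.1785])
P=px2w([(180+113/2.725,130+143/2.725),(180+243/2.725,130+178/2.725)],.059,c)[:,:2]-H;print("near edge",np.c_[P@x,P@y].round(4).tolist(),"slope",np.diff(P@x)/np.diff(P@y))
A,B=[cv2.GaussianBlur(cv2.imread(f"pics/{n}.png",0),(3,3),0).astype(np.float32) for n in("top0","top5")]
for n,(r0,r1,q0,q1) in dict(catch_slope=(199,216,250,276),timer=(255,295,275,315),filter=(150,200,390,440)).items():
    print(n,cv2.phaseCorrelate(A[r0:r1,q0:q1],B[r0:r1,q0:q1]),np.abs(A[r0:r1,q0:q1]-B[r0:r1,q0:q1]).mean())
E
```

```text
near edge [[-0.0397, 0.0501], [-0.0414, -0.0616]] slope [0.01578551]
catch_slope ((0.5040592260021963, -0.005816092904867176), 0.9986168558828135) 1.4253393
timer ((-0.17316248213237628, -0.07237561300931361), 1.018874996304512) 1.93
filter ((-0.0799790055067966, 0.06065361472488462), 0.8643943817138672) 1.7868
```

```bash
python3 -c "
from plant import job; print(job.close_job())"
```

```text
the job is handed in; nothing more can be done
None
```

The film carton is in the holder, with the catch down behind it, and the job is handed in at about 9.4 s of the 43 s allowed. I gripped it across its 60 mm, about 11 mm left of centre so the gripper stayed clear of the catch. I slid it in 3–5 mm above the plate, and a picture on the way showed the carton itself lifting the catch. I then set it down, released it and moved the arm clear.

What the last checks showed:
- **Carton:** it stands upright and nearly straight, turned about 0.016 rad, and roughly 2–6 mm to the right of the lane's middle, against 15 mm allowed.
- **Depth:** my two estimates disagree. The gripper's position puts the carton about 4 mm short of home, while the top camera puts it about 9–10 mm short. Both are inside the 16 mm limit.
- **Catch:** in the scene view its tab hangs in front of the carton's near face. In the top view the catch area almost matches the first picture; the comparison gave a 0.5-pixel sideways shift, in the opposite direction to what a lifted catch would show, and I took it as noise.
- **Bystanders:** the other carton and the timer appear unmoved, within 0.2 pixel.
- **Forces:** the readings I saw stayed under about 6 N, and the last, with the arm clear, were under 1 N. They were read only at the end of each move.

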